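# Hang the cast hair bands under the curing lamp

## Task

Lift the cast hair bands out of the mould and pick the green and orange ones out of the cluttered bin, and hang them all over the stand's bar like saddles, a leg on each side of the bar, with a visible gap between neighbours. When all of them hang still, press the lamp's green button fully down and let it go. Leave the pill box and the battery dispenser in the bin, and do not disturb the other things on the desk.

Things in the scene. Friction and masses are not known exactly. Their poses are not given: they have to be found in the camera images.
- band_red: red resin hair band: rigid upright arch with a white-striped knot on top, 70 g. Origin midway between the feet; z up, x along the span (96 mm), y along the width (30 mm). 6 mm thick, crown top 80 mm above the feet. Knot 24 (x) by 30 (y) mm, 80 to 108 mm above the feet, flush with the band in y: grip along y (TCP 97 mm up) or along x (101 mm). Starts in the mould, or absent (None).
- band_red_saddle (a point): underside of the red band's crown, 74 mm above its feet, a shallow V (sides slope 21 degrees) that rests on the bar when hung, then about 9 mm above the bar's axis; z up, y along the width
- band_blue: blue resin hair band: rigid upright arch with a white-striped knot on top, 70 g. Origin midway between the feet; z up, x along the span (96 mm), y along the width (30 mm). 6 mm thick, crown top 80 mm above the feet. Knot 24 (x) by 30 (y) mm, 80 to 108 mm above the feet, flush with the band in y: grip along y (TCP 97 mm up) or along x (101 mm). Starts in the mould, or absent (None).
- band_blue_saddle (a point): underside of the blue band's crown, 74 mm above its feet, a shallow V (sides slope 21 degrees) that rests on the bar when hung, then about 9 mm above the bar's axis; z up, y along the width
- band_yellow: yellow resin hair band: rigid upright arch with a white-striped knot on top, 70 g. Origin midway between the feet; z up, x along the span (96 mm), y along the width (30 mm). 6 mm thick, crown top 80 mm above the feet. Knot 24 (x) by 30 (y) mm, 80 to 108 mm above the feet, flush with the band in y: grip along y (TCP 97 mm up) or along x (101 mm). Starts in the mould, or absent (None).
- band_yellow_saddle (a point): underside of the yellow band's crown, 74 mm above its feet, a shallow V (sides slope 21 degrees) that rests on the bar when hung, then about 9 mm above the bar's axis; z up, y along the width
- band_green: green resin hair band: rigid upright arch with a white-striped knot on top, 70 g. Origin midway between the feet; z up, x along the span (96 mm), y along the width (30 mm). 6 mm thick, crown top 80 mm above the feet. Knot 24 (x) by 30 (y) mm, 80 to 108 mm above the feet, flush with the band in y: grip along y (TCP 97 mm up) or along x (101 mm). Starts standing in the bin.
- band_green_saddle (a point): underside of the green band's crown, 74 mm above its feet, a shallow V (sides slope 21 degrees) that rests on the bar when hung, then about 9 mm above the bar's axis; z up, y along the width
- band_orange: orange resin hair band: rigid upright arch with a white-striped knot on top, 70 g. Origin midway between the feet; z up, x along the span (96 mm), y along the width (30 mm). 6 mm thick, crown top 80 mm above the feet. Knot 24 (x) by 30 (y) mm, 80 to 108 mm above the feet, flush with the band in y: grip along y (TCP 97 mm up) or along x (101 mm). Starts standing in the bin.
- band_orange_saddle (a point): underside of the orange band's crown, 74 mm above its feet, a shallow V (sides slope 21 degrees) that rests on the bar when hung, then about 9 mm above the bar's axis; z up, y along the width
- mould: grey open mould, fixed, 125 (x) by 190 (y) by 40 mm. Origin: centre of underside. Cavities at y = -60, 0, 60 mm: two pockets 13 by 37 mm, 30 mm deep, at x = -45 and 45 mm, and between them a core 50 by 26 mm rising 20 mm above the block. A band in it has the block's axes, one leg per pocket, feet 10 mm above the desk; lift it 65 mm straight up to clear all.
- bin: open wooden bin, 150 (x) by 250 (y) by 50 mm high, walls and floor 5 mm, fixed. Origin: centre of its underside.
- stand: fixed wooden stand with a round horizontal bar along its y axis, 16 mm in diameter, its axis 130 mm above the desk, between two posts at y = -200 and +200 mm whose tops end level with the bar's top. Origin on the desk below the bar's middle. Feet 120 mm long (x) and 18 mm high under the posts.
- bar_mid (a point): middle of the stand's bar, on its axis; y along the bar, z up
- lamp_button (a joint): the curing lamp's round green push button (36 mm across) in a white housing on the desk, pressed straight down: 0 up, 0.006 m fully down; springs back; about 5 N
- lamp_button_top (a point): middle of the top face of the green button
- pill_box: plastic pill box with a blue hinged lid, 90 by 42 by 26 mm, lies in the bin. Origin: centre of its underside.
- dispenser: grey battery dispenser with a black twist cap, 90 by 36 by 36 mm, lies in the bin. Origin: centre of its underside.
- coaster: round marble coaster, 150 mm across, 10 mm high, fixed. Origin: centre of its underside.
- charging_case: pearl-white charging case, 62 by 48 by 24 mm, on the coaster. Origin: centre of its underside.
- tealight_holder: empty ceramic tealight holder, 54 mm across, 32 mm high, on the coaster. Origin: centre of its underside.
- tweezer: stainless steel tweezer, 115 mm long, lies on the desk. Origin: centre of its underside.
- resin_bottle: amber resin bottle, 56 mm across, 115 mm high, on the desk. Origin: centre of its underside.
- brush: brush lying on the desk. Origin: near its middle.
Mind the look-alikes: they are no part of the job. What is shaped like the band_green but pink is not meant.

How it is judged:
On the way, in this order (a step that is already met when the one before it is completed fails the run):
1. all hair bands hang astride the bar, apart from one another (horizontal distance between each of band_red_saddle, band_blue_saddle, band_yellow_saddle, band_green_saddle, band_orange_saddle and bar_mid below 0.185 m and x of band_red_saddle in the frame of bar_mid between -0.02 and 0.02 m and z of band_red_saddle in the frame of bar_mid between -0.002 and 0.022 m and angle between each of band_red, band_blue, band_yellow, band_green, band_orange's own z axis and vertical below 0.4 rad and angle between the y axis of each of band_red, band_blue, band_yellow, band_green, band_orange and the y axis of bar_mid, either way round below 0.5 rad and linear speed of each of band_red, band_blue, band_yellow, band_green, band_orange below 0.03 m/s and contact force between each of band_red, band_blue, band_yellow, band_green, band_orange and stand above 0.1 N and x of band_blue_saddle in the frame of bar_mid between -0.02 and 0.02 m and z of band_blue_saddle in the frame of bar_mid between -0.002 and 0.022 m and x of band_yellow_saddle in the frame of bar_mid between -0.02 and 0.02 m and z of band_yellow_saddle in the frame of bar_mid between -0.002 and 0.022 m and x of band_green_saddle in the frame of bar_mid between -0.02 and 0.02 m and z of band_green_saddle in the frame of bar_mid between -0.002 and 0.022 m and x of band_orange_saddle in the frame of bar_mid between -0.02 and 0.02 m and z of band_orange_saddle in the frame of bar_mid between -0.002 and 0.022 m and horizontal distance between band_red_saddle and band_blue_saddle above 0.036 m and horizontal distance between each of band_red_saddle, band_blue_saddle and band_yellow_saddle above 0.036 m and horizontal distance between each of band_red_saddle, band_blue_saddle, band_yellow_saddle and band_green_saddle above 0.036 m and horizontal distance between each of band_red_saddle, band_blue_saddle, band_yellow_saddle, band_green_saddle and band_orange_saddle above 0.036 m), for 0.2 s.
2. the lamp's button is pressed fully down (value of joint lamp_button above 0.0045 m), for 0.05 s.
At the end, for the whole second after the job is handed in: each band rests still astride the bar: crown within 20 mm of the bar's axis, upright to 0.4 rad, square to 0.5 rad, within 185 mm of the bar's middle, 36 mm or more between centres (bands are 30 mm wide); button up; pill box and dispenser in the bin (all of step 1 and x of pill_box in the frame of bin between -0.075 and 0.075 m and y of pill_box in the frame of bin between -0.125 and 0.125 m and height (world z) of each of pill_box, dispenser below 0.05 m and x of dispenser in the frame of bin between -0.075 and 0.075 m and y of dispenser in the frame of bin between -0.125 and 0.125 m and value of joint lamp_button below 0.002 m); the robot touches nothing.
It fails at once if the charging case is moved by more than 30 mm (distance of charging_case from where it was at the start of the episode above 0.03 m).
It fails at once if the tealight holder is moved by more than 30 mm (distance of tealight_holder from where it was at the start of the episode above 0.03 m).
It fails at once if the tweezer is moved by more than 30 mm (distance of tweezer from where it was at the start of the episode above 0.03 m).
It fails at once if the resin bottle is moved by more than 30 mm (distance of resin_bottle from where it was at the start of the episode above 0.03 m).
It fails at once if the brush is moved by more than 30 mm (distance of brush from where it was at the start of the episode above 0.03 m).
Of band_red, band_blue, band_yellow only 2 to 3 are there at a start; the rules pass over those that are not, and their reading is None.
At some moment in a run one of pill_box, dispenser may be knocked a few centimetres aside while the robot is not near it.
Once in a run the grip may slacken for a moment while it holds something.
It also fails if it takes over 208 s, if anything falls off the work surface, if the arm or the gripper's body presses on something with over 40 N, if the wrist force passes 120 N, or if a joint passes its speed limit or range.

## Robot

A 7-joint arm with a two-finger parallel gripper is mounted at the origin on the work surface. World frame = base frame: x ahead of the robot, y to its left, z up, the work surface at z = 0. Lengths are in m, angles in rad, forces in N, time in s.
With the tool pointing down it reaches from about 0.425 to 0.875 m from the base axis. Payload 4.7 kg.
Tool frame: the origin (TCP) lies between the finger pads, 19 mm behind the fingertips; this is the grasp point; z points along the fingers, y is the line along which they close (so a half turn about z gives the same grasp; the last joint's range is limited). The gripper opens to 87 mm and grips with 3 to 60 N. Pads are 19 mm wide; open, the fingers measure 117 mm over their backs; the gripper's body (75 mm by 190 mm) begins 51 mm behind the grasp point.
Start: joints at [-1.24, 0.321, -0.07, 1.45, 0.023, 1.371, -0.057], TCP at [0.203, 0.618, 0.241] pointing down, gripper open.
Joint ranges: [-2.86, 2.86], [-0.3, 2.09], [-1.38, 1.24], [0.06, 2.45], [-1.56, 4.7], [0.09, 2.05], [-2.69, 2.69]. Speed limits (rad/s): [2.57, 2.57, 3.14, 3.14, 3.14, 3.14, 3.14].

## Interface

Orientations are given as a unit quaternion [x, y, z, w].
In Python, from station import arm, cams gives the robot as it stands.
- The arm moves only by the tool drive_tool, never from a script. Its arguments are lists of equal length, an entry for each row: "rot": the turn, a rotation vector about the tool's x, y, z in rad, a list of three; "offset": the shift along the tool's x, y, z in cm, a list of three; "grip": the closure, from -1 (fully open) to 1 (shut). A call has 1 to 12 rows; each row is the pose to reach, as a shift and turn from the pose commanded when the call began, along the tool's axes at that moment; what a row does not reach only later rows make up. A row lasts 1/10 s, in which the tool goes at most 50 mm and 8.59 degrees, less where a joint would pass 70% of its speed; a pose out of reach is approached as far as the arm can. A call with a gripper value outside its range is refused whole. The fingers move at their own pace and stop on an object; "force" is the grip in N (left out, the last holds). Time passes only in rows, so rows that repeat a pose let the fingers close. It gives the time, the measured TCP pose, the force, the opening and the grip force at its end, in the units of the state.
- arm.sense(): the state, without advancing time (a new reading comes with each control period).
- cams.capture(name): name is "scene" or "top"; returns the picture (400x640x3 uint8, blue, green, red); there is no depth.
- cams.camera_model(name): a dict with "fx", "fy", "cx", "cy" (pixels), "camera_from_world" (4x4, takes a point from world to camera coordinates). Camera axes: x right, y up, looking along -z (the intrinsics and any distortion apply to the point x, -y, -z); pixel columns grow to the right and rows downward; lengths in m; the calibration is good to about 2 mm. A picture is of the moment at which its call begins. camera_model takes no time and is no camera call.
- arm.finish_job(): hands the job in; it is judged then, once.
The state is a dict: "t": time; "joint_pos": joint angles; "qvel": joint speeds; "joint_efforts": joint torques, N m; "eef_pos": TCP position; "tool_rot": TCP orientation; "ft_force": force on the tool from outside, world axes, zero at the start; "ft_torque": the same for the moment, N m; "finger_gap": finger opening in m; "grasp_force": force on a finger pad.
Only numpy, scipy, OpenCV 4.12 (cv2) and the standard library are available. Lean on these libraries where they do the work, as an engineer would, in place of code of your own. Each camera call takes 0.05 s, during which the arm holds its last target. There are 200 camera calls.

## Working session

There is one attempt and no reset: what is moved stays moved. The work goes in short steps, Python scripts to look and compute and a tool call to move; the robot and the scene stay as the last step left them, time stands still between calls to the robot, and variables do not carry over. Pictures are saved under pics/ and viewed, at most 14 in all, crops included, and the job is handed in when it is done.

Besides the shell and the picture viewer there is one more tool, called after ">>>" in YAML: its name, and indented under it one key for each argument. drive_tool: Moves the arm, as the interface text tells. Its arguments: {"type":"object","properties":{"rot":{"type":"array","items":{"type":"array","items":{"type":"number"}}},"offset":{"type":"array","items":{"type":"array","items":{"type":"number"}}},"grip":{"type":"array","items":{"type":"number"}},"force":{"type":"number"}},"required":["rot","offset","grip"]}

```bash
ls; mkdir -p pics
python3 - <<'E'
from station import arm,cams
import cv2,numpy as np
for n in("scene","top"):
    im=cams.capture(n);cv2.imwrite(f"pics/{n}0.png",im)
    m=cams.camera_model(n);print(n,{k:(np.round(v,3).tolist()) for k,v in m.items()})
print(arm.sense())
E
```

```text
pics
scene {'fx': 484.425, 'fy': 484.425, 'cx': 315.19, 'cy': 198.86, 'camera_from_world': [[0.535, 0.845, -0.015, -0.222], [-0.651, 0.423, 0.63, 0.292], [0.539, -0.327, 0.776, -1.706], [0.0, 0.0, 0.0, 1.0]]}
top {'fx': 423.47, 'fy': 423.47, 'cx': 322.643, 'cy': 201.572, 'camera_from_world': [[0.019, -1.0, -0.001, -0.05], [0.981, 0.019, 0.196, -0.501], [-0.196, -0.005, 0.981, -1.31], [0.0, 0.0, 0.0, 1.0]]}
{'t': 0.1, 'joint_pos': array([-1.23989453,  0.32173431, -0.07008309,  1.45154087,  0.02259068,
        1.37079489, -0.05687534]), 'qvel': array([ 3.28202539e-05, -1.66421462e-03,  2.76189264e-04, -3.51352926e-03,
       -3.78882926e-04, -1.07423578e-03, -4.27407659e-04]), 'joint_efforts': array([-1.02546051e-04, -4.92574453e+01, -4.05854238e-01, -3.13400674e+01,
       -6.42084936e-02,  3.95363127e-02,  8.40921052e-05]), 'eef_pos': array([0.20239376, 0.61720573, 0.24028639]), 'tool_rot': array([ 1.57715156e-01,  9.87484286e-01, -8.40368577e-04, -9.16950805e-05]), 'ft_force': array([-0.34451569, -0.57657351,  0.35165158]), 'ft_torque': array([-0.05261793,  0.00100004, -0.00099765]), 'grasp_force': 0.0, 'finger_gap': 0.08712879446168}
```

View pics/scene0.png

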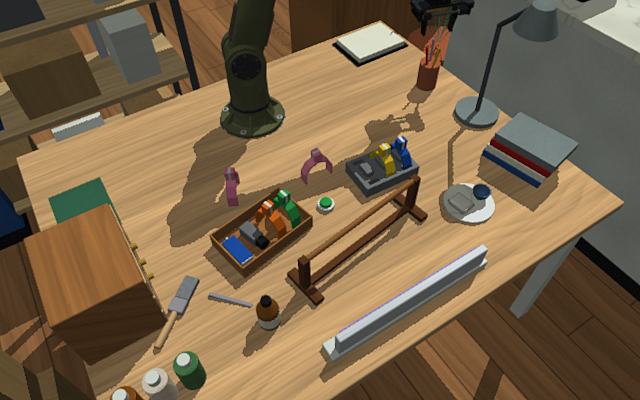

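View pics/top0.png

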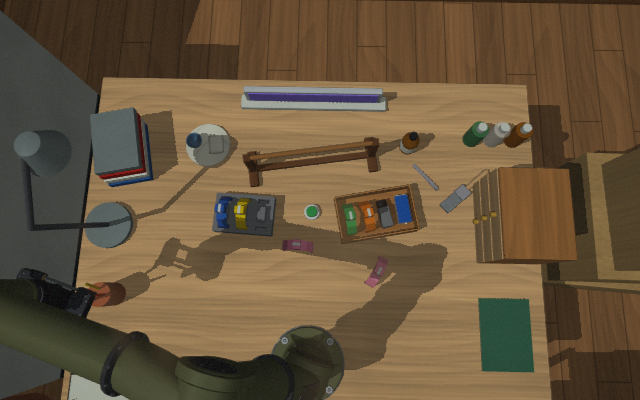

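Scene view: blue at (402,152) and yellow (385,155) are in the mould, and the third cavity (365,172) is empty. Green is at (287,203) and orange at (268,215), both in the bin. The pink look-alikes are at (232,185) and (316,163). The button is at (325,203), and the stand runs from (305,275) to (415,190). Next I'll check close crops.

Run:
```python
import cv2,numpy as np
a=cv2.imread("pics/top0.png")[125:285,200:440]; b=cv2.imread("pics/scene0.png")[130:290,200:440]
cv2.imwrite("pics/crop0.png",cv2.resize(a,None,fx=3.33,fy=3.33,interpolation=2))
cv2.imwrite("pics/crop1.png",cv2.resize(b,None,fx=3.33,fy=3.33,interpolation=2))
```

```text
(no output)
```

View pics/crop0.png

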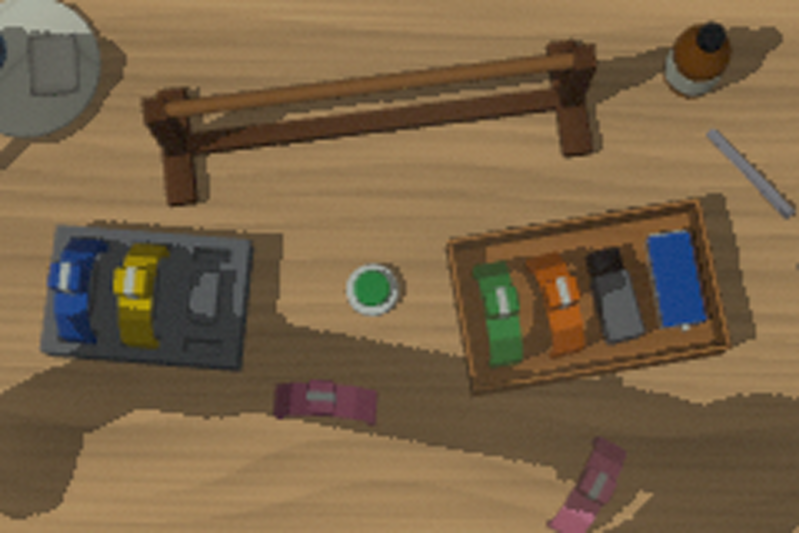

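View pics/crop1.png

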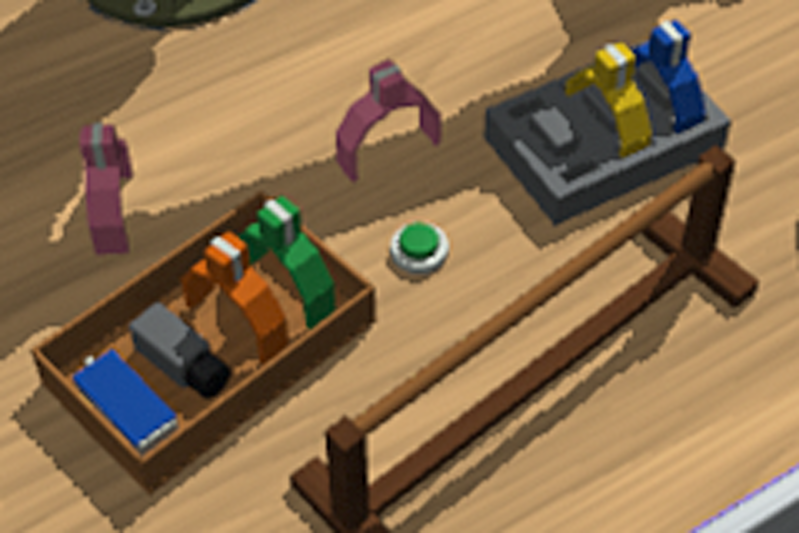

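Candidates (top view px): green is the bin arch at (350,216), while the green button (311,211) is not a band. Orange is the bin arch at (368,217). Yellow is in the mould at (241,213) and blue in the mould at (222,213), while the pill-box lid at (403,210) is not a band. The pink arches at (297,245) and (377,270) are look-alikes and not meant. Red is absent, because the third cavity is empty. The crops confirm this choice: four bands, with the spans roughly across the bar direction.

```bash
cat > h.py <<'E'
import cv2,numpy as np
from station import arm,cams
M={n:cams.camera_model(n) for n in("scene","top")}
def ray(n,u,v):
    m=M[n];T=np.array(m["camera_from_world"]);R=T[:3,:3]
    d=R.T@np.array([(u-m["cx"])/m["fx"],-(v-m["cy"])/m["fy"],-1.]);return -R.T@T[:3,3],d/np.linalg.norm(d)
def plane(n,u,v,z):
    c,d=ray(n,u,v);return c+d*(z-c[2])/d[2]
def tri(ps,pt):
    c1,d1=ray("scene",*ps);c2,d2=ray("top",*pt)
    A=sum(np.eye(3)-np.outer(d,d) for d in(d1,d2));b=(np.eye(3)-np.outer(d1,d1))@c1+(np.eye(3)-np.outer(d2,d2))@c2
    p=np.linalg.solve(A,b);return p,np.linalg.norm(np.cross(d1,p-c1))*2
def proj(n,p):
    m=M[n];T=np.array(m["camera_from_world"]);q=T[:3,:3]@np.array(p)+T[:3,3]
    return np.array([m["cx"]+m["fx"]*q[0]/-q[2],m["cy"]-m["fy"]*q[1]/-q[2]])
HUE=dict(blue=(108,125),yellow=(22,33),green=(50,80),orange=(7,15))
ROI=dict(scene=dict(blue=(385,130,420,175),yellow=(368,140,400,180),green=(270,185,305,232),orange=(252,195,290,242)),
 top=dict(blue=(210,190,234,232),yellow=(230,190,252,232),green=(340,200,360,238),orange=(358,198,378,236)))
def stripe(n,im,name,roi=None):
    x0,y0,x1,y1=roi or ROI[n][name];H=cv2.cvtColor(im,cv2.COLOR_BGR2HSV)[y0:y1,x0:x1]
    lo,hi=HUE[name];col=cv2.inRange(H,(lo,140,50),(hi,255,255))
    k,l,s,c=cv2.connectedComponentsWithStats(col)
    if k>1: col=((l==1+np.argmax(s[1:,4]))*255).astype(np.uint8)
    near=cv2.dilate(col,np.ones((5,5)))
    w=cv2.inRange(H,(0,0,130),(180,75,255))&near
    k,l,s,c=cv2.connectedComponentsWithStats(w)
    i=1+np.argmax(s[1:,4]) if k>1 else 0
    return c[i]+[x0,y0],s[i],cv2.findNonZero(col)[:,0]+[x0,y0]
E
python3 - <<'E'
from h import *
im={n:cv2.imread(f"pics/{n}0.png") for n in M}
for c in HUE:
    r={n:stripe(n,im[n],c) for n in M}
    p,e=tri(r["scene"][0],r["top"][0])
    print(c,r["scene"][0].round(1),r["scene"][1],r["top"][0].round(1),r["top"][1],p.round(4),round(e,4),cv2.minAreaRect(r["top"][2].astype(np.float32)))
def f(x,y): return ((x+.5)/3.33-.5+200,(y+.5)/3.33-.5+125)
def g(x,y): return ((x+.5)/3.33-.5+200,(y+.5)/3.33-.5+130)
# bar ends & button in crops
print("bar L",tri(g(716,165),f(165,107)),"R",tri(g(352,428),f(590,60)))
for q in [(185,106),(560,64)]: print(plane("top",*f(*q),.137))
print("btn",tri(g(419,238),f(372,287)))
for q in [(58,228),(252,236),(241,368),(42,353)]:print("mould",plane("top",*f(*q),.04))
for q in [(448,243),(697,200),(728,348),(472,392)]:print("bin",plane("top",*f(*q),.05))
E
```

```text
blue [400.9 138.4] [13  6  7  6 20] [219.1 206.9] [ 8 14  3  8 14] [0.4651 0.2738 0.1205] 0.0011 ((223.39283752441406, 211.66709899902344), (12.428865432739258, 30.575008392333984), 6.115503787994385)
yellow [384.6 145.9] [14  3  6  7 19] [238.2 208.9] [ 7 15  3  8 20] [0.4608 0.2164 0.1167] 0.001 ((240.92681884765625, 213.1585235595703), (15.349984169006348, 30.810400009155273), 6.34019136428833)Traceback (most recent call last):
  File "<stdin>", line 4, in <module>
  File "h.py", line 28, in stripe
    return c[i]+[x0,y0],s[i],cv2.findNonZero(col)[:,0]+[x0,y0]
                             ~~~~~~~~~~~~~~~~~~~~^^^^^
TypeError: 'NoneType' object is not subscriptable
```

```bash
sed -i 's/green=(50,80)/green=(50,88)/; s/orange=(7,15)/orange=(5,16)/; s/yellow=(22,33)/yellow=(20,33)/; s/(lo,140,50)/(lo,140 if name!="green" else 100,40)/' h.py
python3 - <<'E'
from h import *
im={n:cv2.imread(f"pics/{n}0.png") for n in M}
for n,u,v in (("scene",290,212),("top",351,226)):print(cv2.cvtColor(im[n],cv2.COLOR_BGR2HSV)[v,u])
for c in HUE:
  try:
    r={n:stripe(n,im[n],c) for n in M}
    p,e=tri(r["scene"][0],r["top"][0])
    print(c,r["scene"][0].round(1),r["scene"][1],r["top"][0].round(1),r["top"][1],p.round(4),round(e,4),cv2.minAreaRect(r["top"][2].astype(np.float32)))
  except Exception as e: print(c,e)
def f(x,y): return ((x+.5)/3.33-.5+200,(y+.5)/3.33-.5+125)
def g(x,y): return ((x+.5)/3.33-.5+200,(y+.5)/3.33-.5+130)
print("bar L",tri(g(716,165),f(165,107)),"R",tri(g(352,428),f(590,60)))
for q in [(185,106),(560,64)]: print(plane("top",*f(*q),.137))
print("btn",tri(g(419,238),f(372,287)))
for q in [(58,228),(252,236),(241,368),(42,353)]:print("mould",plane("top",*f(*q),.04))
for q in [(448,243),(697,200),(728,348),(472,392)]:print("bin",plane("top",*f(*q),.05))
E
```

```text
[ 69 186  89]
[ 59 119 109]
blue [400.9 138.4] [13  6  7  6 20] [219.1 206.9] [ 8 14  3  8 14] [0.4651 0.2738 0.1205] 0.0011 ((223.39283752441406, 211.66709899902344), (12.428865432739258, 30.575008392333984), 6.115503787994385)
yellow [384.6 145.9] [14  3  6  7 19] [238.2 208.9] [ 7 15  3  8 20] [0.4608 0.2164 0.1167] 0.001 ((240.92681884765625, 213.1585235595703), (15.349984169006348, 30.810400009155273), 6.34019136428833)
green [282.9 192.5] [10  5  7  6 23] [351.5 218. ] [11 18  2  1  2] [ 0.4425 -0.1258  0.1056] 0.0075 ((351.30999755859375, 226.66998291015625), (12.727922439575195, 9.192388534545898), 81.8698959350586)
orange [267.4 203.8] [12  6  8  6 22] [368.6 211.7] [ 9 10  4  8 17] [ 0.4605 -0.1803  0.1121] 0.0009 ((367.5, 216.5), (37.0, 19.0), 90.0)
bar L (array([0.62198933, 0.19059889, 0.13554409]), np.float64(0.006338762715239402)) R (array([ 0.67514144, -0.19776793,  0.13812772]), np.float64(0.013261761802387322))
[0.62110486 0.16913085 0.137     ]
[ 0.66819113 -0.17607106  0.137     ]
btn (array([ 0.47622556, -0.00286637,  0.01975361]), np.float64(0.0013055151493812098))
mould [0.52489486 0.3035291  0.04      ]
mould [0.52054019 0.11400634 0.04      ]
mould [0.39135907 0.11919976 0.04      ]
mould [0.40210839 0.31050428 0.04      ]
bin [ 0.51513128 -0.07672647  0.05      ]
bin [ 0.56242294 -0.31792997  0.05      ]
bin [ 0.4182006  -0.34444351  0.05      ]
bin [ 0.37163716 -0.10144026  0.05      ]
```

```bash
cat >> h.py <<'E'
from scipy.spatial.transform import Rotation as Ro
def go(x,y,z,yaw):
    s=arm.sense();R=Ro.from_quat(s["tool_rot"]).as_matrix()
    p=np.array([x,y,z])-s["eef_pos"];a=np.radians(yaw)
    Y=np.array([-np.sin(a),np.cos(a),0]);Z=np.array([0,0,-1.]);G=np.c_[np.cross(Y,Z),Y,Z]
    print("t",round(s["t"],2),"at",s["eef_pos"].round(4),"offset cm",(R.T@p*100).round(2),"rot",Ro.from_matrix(R.T@G).as_rotvec().round(3),"gap",round(s["finger_gap"],4),"gf",round(s["grasp_force"],1),"ft",s["ft_force"].round(1))
BM=np.array([.6455,-.004]);BY=7.8
def bar(s): a=np.radians(BY);return BM+s*np.array([-np.sin(a),np.cos(a)])
E
sed -i 's/100,40)/70,40)/' h.py
python3 - <<'E'
from h import *
im={n:cv2.imread(f"pics/{n}0.png") for n in M}
for c in HUE:
    r={n:stripe(n,im[n],c) for n in M}
    P=np.array([plane("top",u,v,.1)[:2] for u,v in r["top"][2]]);print(c,tri(r["scene"][0],r["top"][0]),len(P),cv2.fitLine(P.astype(np.float32),2,0,.01,.01).ravel().round(3))
for s in(.12,.04,-.04,-.12):print(s,bar(s).round(4))
go(.461,.214,.20,-2.5)
E
```

```text
blue (array([0.46512329, 0.2738245 , 0.1205353 ]), np.float64(0.0011265506959581184)) 238 [ 0.998 -0.065  0.452  0.266]
yellow (array([0.46081205, 0.21641063, 0.11668152]), np.float64(0.0010181011044803402)) 303 [ 1.    -0.007  0.45   0.21 ]
green (array([ 0.44231713, -0.12494866,  0.1049395 ]), np.float64(0.006094699083382783)) 120 [ 0.997  0.082  0.416 -0.129]
orange (array([ 0.46048597, -0.18027954,  0.11210605]), np.float64(0.0008784310543256354)) 615 [ 0.997  0.079  0.449 -0.179]
0.12 [0.6292 0.1149]
0.04 [0.6401 0.0356]
-0.04 [ 0.6509 -0.0436]
-0.12 [ 0.6618 -0.1229]
t 0.1 at [0.2024 0.6172 0.2403] offset cm [-37.13 -30.25   4.08] rot [-0.002 -0.    -0.273] gap 0.0871 gf 0.0 ft [-0.3 -0.6  0.4]
```

>>> drive_tool:
  rot:
    - [0,0,0]
    - [0,0,-0.05]
    - [0,0,-0.1]
    - [0,0,-0.15]
    - [0,0,-0.2]
    - [0,0,-0.27]
    - [0,0,-0.273]
    - [0,0,-0.273]
    - [0,0,-0.273]
    - [0,0,-0.273]
    - [0,0,-0.273]
    - [0,0,-0.273]
  offset:
    - [-4,-3,0]
    - [-8,-6.5,0]
    - [-12,-10,0]
    - [-16,-13,0]
    - [-20,-16,0]
    - [-24,-19.5,0]
    - [-28,-23,0]
    - [-32,-26,0]
    - [-35,-28.5,1]
    - [-37.1,-30.2,3]
    - [-37.1,-30.2,4]
    - [-37.1,-30.2,4]
  grip: [-1,-1,-0.5,-0.2,-0.2,-0.2,-0.2,-0.2,-0.2,-0.2,-0.2,-0.2]
  force: 20

```text
t: 1.3
eef_pos: [0.4599, 0.2142, 0.1993]
tool_rot: [0.023, 1.0, -0.001, -0.002]
ft_force: [-0.0, 0.3, 0.2]
finger_gap: 0.0524
grasp_force: 0.0
```

Run:
```python
from h import *
go(.461,.214,.107,-2.5)
im={n:cams.capture(n) for n in M}
a=cv2.resize(im["top"][150:270,180:380],None,fx=4,fy=4,interpolation=2)
cv2.imwrite("pics/t1.png",a)
f=lambda x,y:((x+.5)/3.33-.5+200,(y+.5)/3.33-.5+125)
print(tri((282.9,192.5),f(503,300)))
```

```text
t 1.3 at [0.4599 0.2142 0.1993] offset cm [-0.15  0.01  9.23] rot [-0.002 -0.004 -0.002] gap 0.0524 gf 0.0 ft [-0.   0.3  0.2]
(array([ 0.44990854, -0.12570368,  0.1134227 ]), np.float64(0.0011056738129784898))
```

View pics/t1.png

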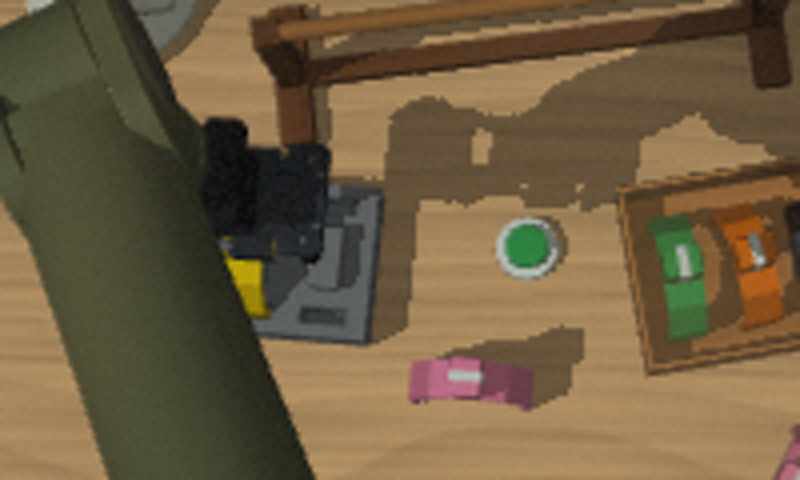

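The top view shows the gripper at (245,210 in the crop) over the yellow knot, with the mould around it. I'll descend and grip.

>>> drive_tool:
  rot:
    - [0,0,0]
    - [0,0,0]
    - [0,0,0]
    - [0,0,0]
    - [0,0,0]
    - [0,0,0]
    - [0,0,0]
    - [0,0,0]
    - [0,0,0]
    - [0,0,0]
    - [0,0,0]
    - [0,0,0]
  offset:
    - [-0.1,0,2]
    - [-0.1,0,4]
    - [-0.1,0,5.5]
    - [-0.1,0,7]
    - [-0.1,0,8]
    - [-0.1,0,9]
    - [-0.1,0,9.2]
    - [-0.1,0,9.2]
    - [-0.1,0,9.2]
    - [-0.1,0,9.2]
    - [-0.1,0,9.2]
    - [-0.1,0,9.2]
  grip: [-0.2,-0.2,-0.2,-0.2,-0.2,-0.2,-0.2,1,1,1,1,1]
  force: 20

```text
t: 2.6
eef_pos: [0.4624, 0.2152, 0.1098]
tool_rot: [0.022, 1.0, 0.0, 0.0]
ft_force: [0.1, -0.2, 2.6]
finger_gap: 0.0303
grasp_force: 20.0
```

>>> drive_tool:
  rot:
    - [0,0,0]
    - [0,0,0]
    - [0,0,0]
    - [0,0,0]
    - [0,0,0]
    - [0,0,0]
    - [0,0,0]
    - [0,0,0]
    - [0,0,0]
    - [0,0,0]
    - [0,0,0]
    - [0,0,0]
  offset:
    - [0,0,-0.7]
    - [0,0,-1.5]
    - [0,0,-2.5]
    - [0,0,-3.5]
    - [0,0,-5]
    - [0,0,-6.5]
    - [0,0,-8]
    - [0,0,-9.5]
    - [0,0,-11]
    - [0,0,-12.5]
    - [0,0,-14.3]
    - [0,0,-14.5]
  grip: [1,1,1,1,1,1,1,1,1,1,1,1]
  force: 30

```text
t: 3.8
eef_pos: [0.4632, 0.2156, 0.2573]
tool_rot: [0.022, 1.0, 0.001, 0.002]
ft_force: [-0.5, -1.2, -0.7]
finger_gap: 0.0298
grasp_force: 30.0
```

Run:
```python
from h import *
x,y=bar(.04);go(x,y,.255,7.8);go(x,y,.17,7.8)
```

```text
t 3.8 at [0.4632 0.2156 0.2573] offset cm [-18.46 -17.21   0.26] rot [ 0.003  0.004 -0.18 ] gap 0.0298 gf 30.0 ft [-0.5 -1.2 -0.7]
t 3.8 at [0.4632 0.2156 0.2573] offset cm [-18.42 -17.23   8.76] rot [ 0.003  0.004 -0.18 ] gap 0.0298 gf 30.0 ft [-0.5 -1.2 -0.7]
```

>>> drive_tool:
  rot:
    - [0,0,-0.02]
    - [0,0,-0.04]
    - [0,0,-0.06]
    - [0,0,-0.08]
    - [0,0,-0.1]
    - [0,0,-0.12]
    - [0,0,-0.14]
    - [0,0,-0.16]
    - [0,0,-0.18]
    - [0,0,-0.18]
    - [0,0,-0.18]
    - [0,0,-0.18]
  offset:
    - [-2,-2,0]
    - [-4,-4,0]
    - [-6,-6,0]
    - [-8,-8,0]
    - [-10,-10,0]
    - [-12,-12,0]
    - [-14,-14,0]
    - [-16,-15.5,0]
    - [-17.5,-17,0]
    - [-18.4,-17.2,0]
    - [-18.4,-17.2,0]
    - [-18.4,-17.2,0]
  grip: [1,1,1,1,1,1,1,1,1,1,1,1]

```text
t: 5.0
eef_pos: [0.6377, 0.0366, 0.2538]
tool_rot: [-0.069, 0.998, 0.0, -0.001]
ft_force: [0.0, 0.3, -0.1]
finger_gap: 0.03
grasp_force: 30.0
```

Run:
```python
from h import *
x,y=bar(.04);go(x,y,.166,7.8)
cv2.imwrite("pics/s2.png",cv2.resize(cams.capture("scene")[90:290,250:450],None,fx=3,fy=3,interpolation=2))
```

```text
t 5.0 at [0.6377 0.0366 0.2538] offset cm [-0.23 -0.14  8.78] rot [ 0.001 -0.001  0.001] gap 0.03 gf 30.0 ft [ 0.   0.3 -0.1]
```

View pics/s2.png

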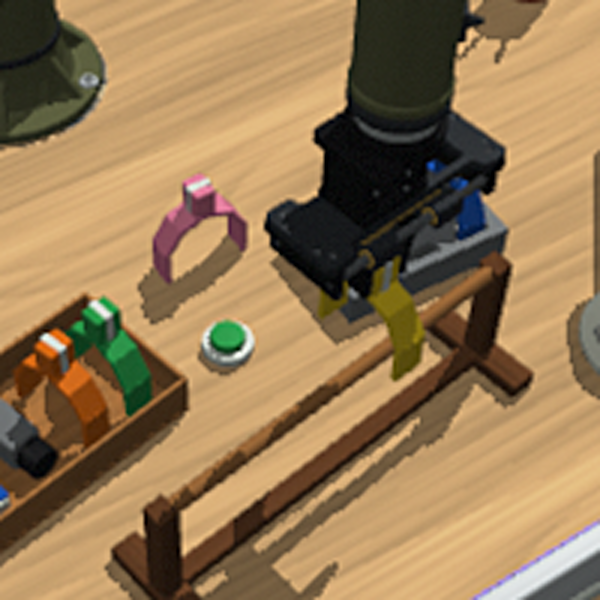

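Yellow is held upright over the bar, crown near (385,285) and legs on both sides. I'll lower it.

>>> drive_tool:
  rot:
    - [0,0,0]
    - [0,0,0]
    - [0,0,0]
    - [0,0,0]
    - [0,0,0]
    - [0,0,0]
    - [0,0,0]
    - [0,0,0]
    - [0,0,0]
    - [0,0,0]
    - [0,0,0]
    - [0,0,0]
  offset:
    - [-0.2,0,1]
    - [-0.2,0,2]
    - [-0.2,0,3]
    - [-0.2,0,4]
    - [-0.2,0,5]
    - [-0.2,0,6]
    - [-0.2,0,6.8]
    - [-0.2,0,7.4]
    - [-0.2,0,7.9]
    - [-0.2,0,8.3]
    - [-0.2,0,8.6]
    - [-0.2,0,8.6]
  grip: [1,1,1,1,1,1,1,1,1,1,1,1]

```text
t: 6.25
eef_pos: [0.6401, 0.0355, 0.168]
tool_rot: [-0.068, 0.998, 0.0, -0.0]
ft_force: [-0.3, 0.2, -1.2]
finger_gap: 0.0297
grasp_force: 30.0
```

>>> drive_tool:
  rot:
    - [0,0,0]
    - [0,0,0]
    - [0,0,0]
    - [0,0,0]
  offset:
    - [0,0,0.15]
    - [0,0,0.3]
    - [0,0,0.4]
    - [0,0,0.4]
  grip: [1,1,1,1]

```text
t: 6.65
eef_pos: [0.641, 0.0355, 0.1655]
tool_rot: [-0.068, 0.998, 0.0, 0.001]
ft_force: [0.4, -0.1, 5.1]
finger_gap: 0.0299
grasp_force: 30.0
```

>>> drive_tool:
  rot:
    - [0,0,0]
    - [0,0,0]
    - [0,0,0]
    - [0,0,0]
    - [0,0,0]
    - [0,0,0]
    - [0,0,0]
    - [0,0,0]
    - [0,0,0]
    - [0,0,0]
    - [0,0,0]
    - [0,0,0]
  offset:
    - [0,0,0]
    - [0,0,0]
    - [0,0,0]
    - [0,0,0]
    - [0,0,0]
    - [0,0,-1]
    - [0,0,-2.5]
    - [0,0,-4]
    - [0,0,-6]
    - [0,0,-8]
    - [0,0,-8.5]
    - [0,0,-8.5]
  grip: [0.2,0.0,-0.2,-0.2,-0.2,-0.2,-0.2,-0.2,-0.2,-0.2,-0.2,-0.2]

```text
t: 7.85
eef_pos: [0.641, 0.0354, 0.2512]
tool_rot: [-0.068, 0.998, 0.0, 0.002]
ft_force: [0.1, -1.0, -0.5]
finger_gap: 0.052
grasp_force: 0.0
```

Run:
```python
from h import *
go(.464,.2735,.20,-2.5)
```

```text
t 7.85 at [0.641  0.0354 0.2512] offset cm [14.32 25.99  5.08] rot [0.    0.003 0.18 ] gap 0.052 gf 0.0 ft [ 0.1 -1.  -0.5]
```

>>> drive_tool:
  rot:
    - [0,0,0.02]
    - [0,0,0.05]
    - [0,0,0.08]
    - [0,0,0.1]
    - [0,0,0.13]
    - [0,0,0.16]
    - [0,0,0.18]
    - [0,0,0.18]
    - [0,0,0.18]
    - [0,0,0.18]
    - [0,0,0.18]
  offset:
    - [2,3.5,0]
    - [4,7,0]
    - [6,10.5,0]
    - [8,14,0]
    - [10,17.5,0]
    - [12,21,0]
    - [13.5,24,0]
    - [14.3,26,0]
    - [14.3,26,2]
    - [14.3,26,4]
    - [14.3,26,5]
  grip: [-0.2,-0.2,-0.2,-0.2,-0.2,-0.2,-0.2,-0.2,-0.2,-0.2,-0.2]

```text
t: 8.95
eef_pos: [0.4618, 0.273, 0.1967]
tool_rot: [0.022, 1.0, -0.001, -0.002]
ft_force: [-0.5, -1.1, 0.1]
finger_gap: 0.0525
grasp_force: 0.0
```

Run:
```python
from h import *
go(.464,.2735,.109,-2.5)
cv2.imwrite("pics/s3.png",cv2.resize(cams.capture("scene")[90:290,250:450],None,fx=3,fy=3,interpolation=2))
```

```text
t 8.95 at [0.4618 0.273  0.1967] offset cm [-0.24  0.08  8.77] rot [-0.002 -0.003  0.   ] gap 0.0525 gf 0.0 ft [-0.5 -1.1  0.1]
```

View pics/s3.png

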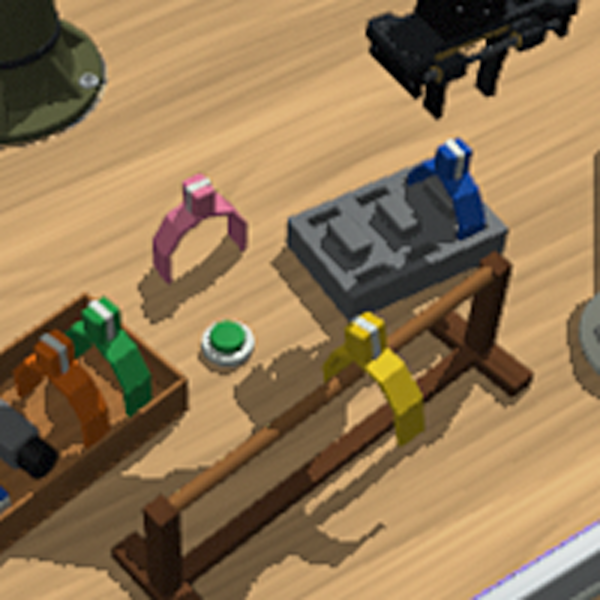

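Yellow hangs astride the bar at crop (370,345). Blue in the mould sits at (457,155), under the open fingers.

>>> drive_tool:
  rot:
    - [0,0,0]
    - [0,0,0]
    - [0,0,0]
    - [0,0,0]
    - [0,0,0]
    - [0,0,0]
    - [0,0,0]
    - [0,0,0]
    - [0,0,0]
    - [0,0,0]
    - [0,0,0]
    - [0,0,0]
  offset:
    - [-0.2,0,2]
    - [-0.2,0,4]
    - [-0.2,0,5.5]
    - [-0.2,0,7]
    - [-0.2,0,8]
    - [-0.2,0,8.6]
    - [-0.2,0,8.8]
    - [-0.2,0,8.8]
    - [-0.2,0,8.8]
    - [-0.2,0,8.8]
    - [-0.2,0,8.8]
    - [-0.2,0,8.8]
  grip: [-0.2,-0.2,-0.2,-0.2,-0.2,-0.2,-0.2,1,1,1,1,1]
  force: 20

```text
t: 10.2
eef_pos: [0.4656, 0.2738, 0.1118]
tool_rot: [0.022, 1.0, 0.0, 0.0]
ft_force: [0.6, 0.3, 1.2]
finger_gap: 0.0299
grasp_force: 20.0
```

>>> drive_tool:
  rot:
    - [0,0,0]
    - [0,0,0]
    - [0,0,0]
    - [0,0,0]
    - [0,0,0]
    - [0,0,0]
    - [0,0,0]
    - [0,0,0]
    - [0,0,0]
    - [0,0,0]
    - [0,0,0]
    - [0,0,0]
  offset:
    - [0,0,-0.7]
    - [0,0,-1.5]
    - [0,0,-2.5]
    - [0,0,-3.5]
    - [0,0,-5]
    - [0,0,-6.5]
    - [0,0,-8]
    - [0,0,-9.5]
    - [0,0,-11]
    - [0,0,-12.5]
    - [0,0,-14.3]
    - [0,0,-14.5]
  grip: [1,1,1,1,1,1,1,1,1,1,1,1]
  force: 30

```text
t: 11.4
eef_pos: [0.4664, 0.2742, 0.2592]
tool_rot: [0.022, 1.0, 0.001, 0.002]
ft_force: [0.8, 0.6, 0.2]
finger_gap: 0.0297
grasp_force: 30.0
```

Run:
```python
from h import *
x,y=bar(.12);go(x,y,.255,7.8)
```

```text
t 11.4 at [0.4664 0.2742 0.2592] offset cm [-16.96 -15.21   0.44] rot [ 0.003  0.004 -0.18 ] gap 0.0297 gf 30.0 ft [0.8 0.6 0.2]
```

>>> drive_tool:
  rot:
    - [0,0,-0.02]
    - [0,0,-0.04]
    - [0,0,-0.06]
    - [0,0,-0.08]
    - [0,0,-0.1]
    - [0,0,-0.12]
    - [0,0,-0.14]
    - [0,0,-0.16]
    - [0,0,-0.18]
    - [0,0,-0.18]
    - [0,0,-0.18]
    - [0,0,-0.18]
  offset:
    - [-2,-2,0]
    - [-4,-4,0]
    - [-6,-6,0]
    - [-8,-8,0]
    - [-10,-10,0]
    - [-12,-11.5,0]
    - [-14,-13,0]
    - [-15.5,-14.5,0]
    - [-16.5,-15,0]
    - [-17.1,-15.2,0]
    - [-17.1,-15.2,0]
    - [-17.1,-15.2,0]
  grip: [1,1,1,1,1,1,1,1,1,1,1,1]

```text
t: 12.6
eef_pos: [0.6289, 0.1151, 0.2559]
tool_rot: [-0.068, 0.998, 0.0, -0.0]
ft_force: [0.0, -0.2, -0.8]
finger_gap: 0.0297
grasp_force: 30.0
```

Run:
```python
from h import *
x,y=bar(.12);go(x,y,.168,7.8)
```

```text
t 12.6 at [0.6289 0.1151 0.2559] offset cm [-0.03 -0.02  8.79] rot [ 0.    -0.001  0.001] gap 0.0297 gf 30.0 ft [ 0.  -0.2 -0.8]
```

>>> drive_tool:
  rot:
    - [0,0,0]
    - [0,0,0]
    - [0,0,0]
    - [0,0,0]
    - [0,0,0]
    - [0,0,0]
    - [0,0,0]
    - [0,0,0]
    - [0,0,0]
    - [0,0,0]
    - [0,0,0]
    - [0,0,0]
  offset:
    - [0,0,1]
    - [0,0,2]
    - [0,0,3]
    - [0,0,4]
    - [0,0,5]
    - [0,0,6]
    - [0,0,7]
    - [0,0,7.6]
    - [0,0,8.1]
    - [0,0,8.5]
    - [0,0,8.8]
    - [0,0,8.8]
  grip: [1,1,1,1,1,1,1,1,1,1,1,1]

```text
t: 13.8
eef_pos: [0.6294, 0.1142, 0.168]
tool_rot: [-0.068, 0.998, -0.0, -0.0]
ft_force: [0.4, 1.1, -0.4]
finger_gap: 0.0301
grasp_force: 30.0
```

>>> drive_tool:
  rot:
    - [0,0,0]
    - [0,0,0]
    - [0,0,0]
  offset:
    - [0,0,0.15]
    - [0,0,0.3]
    - [0,0,0.3]
  grip: [1,1,1]

```text
t: 14.1
eef_pos: [0.6304, 0.1143, 0.1669]
tool_rot: [-0.068, 0.998, 0.0, 0.001]
ft_force: [-0.4, -0.1, 4.6]
finger_gap: 0.0297
grasp_force: 30.0
```

Contact. I'll release and rise.

>>> drive_tool:
  rot:
    - [0,0,0]
    - [0,0,0]
    - [0,0,0]
    - [0,0,0]
    - [0,0,0]
    - [0,0,0]
    - [0,0,0]
    - [0,0,0]
    - [0,0,0]
    - [0,0,0]
    - [0,0,0]
    - [0,0,0]
  offset:
    - [0,0,0]
    - [0,0,0]
    - [0,0,0]
    - [0,0,0]
    - [0,0,0]
    - [0,0,-1]
    - [0,0,-2.5]
    - [0,0,-4]
    - [0,0,-6]
    - [0,0,-8]
    - [0,0,-8.5]
    - [0,0,-8.5]
  grip: [0.2,0.0,-0.2,-0.2,-0.2,-0.2,-0.2,-0.2,-0.2,-0.2,-0.2,-0.2]

```text
t: 15.3
eef_pos: [0.6302, 0.1143, 0.2522]
tool_rot: [-0.068, 0.998, 0.0, 0.002]
ft_force: [1.4, 0.4, 0.1]
finger_gap: 0.0523
grasp_force: 0.0
```

Run:
```python
from h import *
go(.4525,-.1255,.20,11)
```

```text
t 15.3 at [0.6302 0.1143 0.2522] offset cm [ 20.88 -21.34   5.14] rot [ 0.     0.003 -0.056] gap 0.0523 gf 0.0 ft [1.4 0.4 0.1]
```

Run:
```python
from h import *
im={n:cams.capture(n) for n in M}
for n in im: cv2.imwrite(f"pics/{n}4.png",im[n])
for c in("green","orange"):
    r={n:stripe(n,im[n],c) for n in M}
    print(c,tri(r["scene"][0],r["top"][0]),r["top"][0],r["top"][1],r["scene"][0],r["scene"][1])
a=cv2.resize(im["top"][180:250,330:430],None,fx=4,fy=4,interpolation=2);b=cv2.resize(im["scene"][150:260,225:425],None,fx=4,fy=4,interpolation=2)
cv2.imwrite("pics/c4.png",np.vstack([np.hstack([a,np.zeros((280,400,3),np.uint8)]),b])[:600])
```

```text
green (array([ 0.44244832, -0.12489512,  0.10438285]), np.float64(0.00629100443868836)) [351. 218.] [10 18  3  1  3] [282.95833333 192.625     ] [10  5  7  7 24]
orange (array([ 0.46018657, -0.18056778,  0.11288025]), np.float64(7.064591055573088e-05)) [368.58823529 211.70588235] [ 9 10  4  8 17] [267.04166667 203.58333333] [11  6  9  6 24]
```

View pics/c4.png

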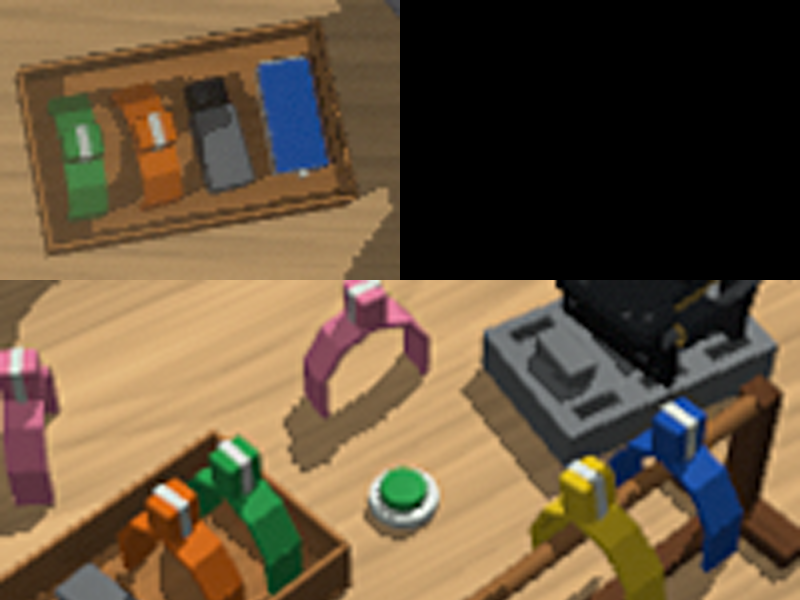

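Blue and yellow both hang on the bar: blue at crop (680,440), yellow at (588,490). Green's stripe in the top view is at (350.6,215). Next is green, with a narrower opening because orange is close.

>>> drive_tool:
  rot:
    - [0,0,0]
    - [0,0,-0.01]
    - [0,0,-0.02]
    - [0,0,-0.03]
    - [0,0,-0.04]
    - [0,0,-0.04]
    - [0,0,-0.04]
    - [0,0,-0.04]
    - [0,0,-0.04]
    - [0,0,-0.04]
    - [0,0,-0.04]
  offset:
    - [3,-3,0]
    - [6,-6,0]
    - [9,-9,0]
    - [12,-12,0]
    - [15,-15,0]
    - [18,-18,0]
    - [20,-20,0]
    - [20.9,-21.3,0]
    - [20.9,-21.3,2]
    - [20.9,-21.3,4]
    - [20.9,-21.3,5]
  grip: [0.03,0.03,0.03,0.03,0.03,0.03,0.03,0.03,0.03,0.03,0.03]

```text
t: 16.5
eef_pos: [0.4507, -0.1244, 0.1982]
tool_rot: [-0.088, 0.996, 0.0, -0.001]
ft_force: [0.0, 1.2, -0.7]
finger_gap: 0.0423
grasp_force: 0.0
```

Run:
```python
from h import *
go(.4525,-.1255,.105,10)
```

```text
t 16.5 at [ 0.4507 -0.1244  0.1982] offset cm [-0.19 -0.15  9.32] rot [ 0.001 -0.003  0.003] gap 0.0423 gf 0.0 ft [ 0.   1.2 -0.7]
```

Descend in two stages, checking the force just above the knot.

>>> drive_tool:
  rot:
    - [0,0,0]
    - [0,0,0]
    - [0,0,0]
    - [0,0,0]
    - [0,0,0]
    - [0,0,0]
    - [0,0,0]
    - [0,0,0]
    - [0,0,0]
    - [0,0,0]
  offset:
    - [-0.1,-0.1,2]
    - [-0.1,-0.1,4]
    - [-0.1,-0.1,5.5]
    - [-0.1,-0.1,6]
    - [-0.1,-0.1,6.6]
    - [-0.1,-0.1,7.2]
    - [-0.1,-0.1,7.6]
    - [-0.1,-0.1,8]
    - [-0.1,-0.1,8.2]
    - [-0.1,-0.1,8.2]
  grip: [0.03,0.03,0.03,0.03,0.03,0.03,0.03,0.03,0.03,0.03]
  force: 20

```text
t: 17.5
eef_pos: [0.4524, -0.126, 0.1181]
tool_rot: [-0.088, 0.996, 0.0, -0.0]
ft_force: [-0.1, 0.1, 0.2]
finger_gap: 0.042
grasp_force: 0.0
```

>>> drive_tool:
  rot:
    - [0,0,0]
    - [0,0,0]
    - [0,0,0]
    - [0,0,0]
    - [0,0,0]
    - [0,0,0]
    - [0,0,0]
  offset:
    - [0,0,0.6]
    - [0,0,1.1]
    - [0,0,1.3]
    - [0,0,1.3]
    - [0,0,1.3]
    - [0,0,1.3]
    - [0,0,1.3]
  grip: [0.03,0.03,0.03,1,1,1,1]
  force: 20

```text
t: 18.2
eef_pos: [0.4525, -0.126, 0.1053]
tool_rot: [-0.088, 0.996, 0.0, 0.0]
ft_force: [0.7, -0.6, 0.1]
finger_gap: 0.0299
grasp_force: 20.0
```

>>> drive_tool:
  rot:
    - [0,0,0]
    - [0,0,0]
    - [0,0,0]
    - [0,0,0]
    - [0,0,0]
    - [0,0,0]
    - [0,0,0]
    - [0,0,0]
    - [0,0,0]
    - [0,0,0]
    - [0,0,0]
    - [0,0,0]
  offset:
    - [0,0,-0.7]
    - [0,0,-1.5]
    - [0,0,-2.5]
    - [0,0,-3.5]
    - [0,0,-5]
    - [0,0,-6.5]
    - [0,0,-8]
    - [0,0,-9.5]
    - [0,0,-11]
    - [0,0,-12.5]
    - [0,0,-14.3]
    - [0,0,-15]
  grip: [1,1,1,1,1,1,1,1,1,1,1,1]
  force: 30

```text
t: 19.4
eef_pos: [0.4534, -0.1263, 0.2577]
tool_rot: [-0.088, 0.996, -0.0, 0.002]
ft_force: [0.3, 0.3, -0.7]
finger_gap: 0.0299
grasp_force: 30.0
```

Run:
```python
from h import *
x,y=bar(-.04);go(x,y,.255,7.8)
```

```text
t 19.4 at [ 0.4534 -0.1263  0.2577] offset cm [-20.9    4.68   0.35] rot [-0.     0.004  0.04 ] gap 0.0299 gf 30.0 ft [ 0.3  0.3 -0.7]
```

>>> drive_tool:
  rot:
    - [0,0,0]
    - [0,0,0.01]
    - [0,0,0.02]
    - [0,0,0.03]
    - [0,0,0.04]
    - [0,0,0.04]
    - [0,0,0.04]
    - [0,0,0.04]
    - [0,0,0.04]
    - [0,0,0.04]
    - [0,0,0.04]
    - [0,0,0.04]
  offset:
    - [-2,0.5,0]
    - [-4,1,0]
    - [-6,1.5,0]
    - [-8,2,0]
    - [-10,2.5,0]
    - [-12.5,3,0]
    - [-15,3.5,0]
    - [-17,4,0]
    - [-19,4.5,0]
    - [-20.5,4.7,0]
    - [-21,4.7,0]
    - [-21,4.7,0]
  grip: [1,1,1,1,1,1,1,1,1,1,1,1]

```text
t: 20.6
eef_pos: [0.651, -0.0429, 0.2548]
tool_rot: [-0.068, 0.998, -0.0, -0.001]
ft_force: [0.5, -0.3, -0.1]
finger_gap: 0.0301
grasp_force: 30.0
```

Run:
```python
from h import *
x,y=bar(-.04);go(x,y,.166,7.8)
```

```text
t 20.6 at [ 0.651  -0.0429  0.2548] offset cm [ 0.01 -0.07  8.88] rot [-0.    -0.001  0.   ] gap 0.0301 gf 30.0 ft [ 0.5 -0.3 -0.1]
```

>>> drive_tool:
  rot:
    - [0,0,0]
    - [0,0,0]
    - [0,0,0]
    - [0,0,0]
    - [0,0,0]
    - [0,0,0]
    - [0,0,0]
    - [0,0,0]
    - [0,0,0]
    - [0,0,0]
    - [0,0,0]
    - [0,0,0]
  offset:
    - [0,0,1]
    - [0,0,2]
    - [0,0,3]
    - [0,0,4]
    - [0,0,5]
    - [0,0,6]
    - [0,0,7]
    - [0,0,7.6]
    - [0,0,8.1]
    - [0,0,8.5]
    - [0,0,8.8]
    - [0,0,8.8]
  grip: [1,1,1,1,1,1,1,1,1,1,1,1]

```text
t: 21.8
eef_pos: [0.6512, -0.043, 0.1674]
tool_rot: [-0.068, 0.998, 0.0, 0.0]
ft_force: [0.5, -0.5, -0.4]
finger_gap: 0.0298
grasp_force: 30.0
```

>>> drive_tool:
  rot:
    - [0,0,0]
    - [0,0,0]
    - [0,0,0]
  offset:
    - [0,0,0.15]
    - [0,0,0.3]
    - [0,0,0.3]
  grip: [1,1,1]

```text
t: 22.1
eef_pos: [0.6521, -0.043, 0.1665]
tool_rot: [-0.068, 0.998, 0.0, 0.002]
ft_force: [-0.7, -0.0, 8.1]
finger_gap: 0.0297
grasp_force: 30.0
```

>>> drive_tool:
  rot:
    - [0,0,0]
    - [0,0,0]
    - [0,0,0]
    - [0,0,0]
    - [0,0,0]
    - [0,0,0]
    - [0,0,0]
    - [0,0,0]
    - [0,0,0]
    - [0,0,0]
    - [0,0,0]
    - [0,0,0]
  offset:
    - [0,0,0]
    - [0,0,0]
    - [0,0,0]
    - [0,0,0]
    - [0,0,0]
    - [0,0,-1]
    - [0,0,-2.5]
    - [0,0,-4]
    - [0,0,-6]
    - [0,0,-8]
    - [0,0,-8.5]
    - [0,0,-8.5]
  grip: [0.2,0.0,-0.2,-0.2,-0.2,-0.2,-0.2,-0.2,-0.2,-0.2,-0.2,-0.2]

```text
t: 23.3
eef_pos: [0.6517, -0.0431, 0.2512]
tool_rot: [-0.068, 0.998, 0.0, 0.002]
ft_force: [-0.8, -0.7, -0.8]
finger_gap: 0.0524
grasp_force: 0.0
```

Run:
```python
from h import *
go(.4625,-.1805,.20,10)
im={n:cams.capture(n) for n in M}
for c in("orange",):
    r={n:stripe(n,im[n],c) for n in M}
    print(c,tri(r["scene"][0],r["top"][0]),r["top"][0],r["top"][1],r["scene"][0],r["scene"][1])
```

```text
t 23.3 at [ 0.6517 -0.0431  0.2512] offset cm [ 20.63 -11.04   5.06] rot [-0.     0.003 -0.038] gap 0.0524 gf 0.0 ft [-0.8 -0.7 -0.8]
orange (array([ 0.46033309, -0.18049481,  0.11236688]), np.float64(0.0003481691182448693)) [368.58823529 211.70588235] [ 9 10  4  8 17] [267.16 203.72] [11  6  9  7 25]
```

>>> drive_tool:
  rot:
    - [0,0,0]
    - [0,0,-0.01]
    - [0,0,-0.02]
    - [0,0,-0.03]
    - [0,0,-0.038]
    - [0,0,-0.038]
    - [0,0,-0.038]
    - [0,0,-0.038]
    - [0,0,-0.038]
    - [0,0,-0.038]
    - [0,0,-0.038]
  offset:
    - [3,-1.5,0]
    - [6,-3,0]
    - [9,-5,0]
    - [12,-7,0]
    - [15,-8.5,0]
    - [18,-10,0]
    - [20,-11,0]
    - [20.5,-11.1,0]
    - [20.5,-11.1,2]
    - [20.5,-11.1,4]
    - [20.5,-11.1,5]
  grip: [-0.1,-0.1,-0.1,-0.1,-0.1,-0.1,-0.1,-0.1,-0.1,-0.1,-0.1]

```text
t: 24.5
eef_pos: [0.4626, -0.1793, 0.1971]
tool_rot: [-0.088, 0.996, 0.0, -0.001]
ft_force: [-0.4, 1.3, 0.9]
finger_gap: 0.048
grasp_force: 0.0
```

Run:
```python
from h import *
go(.4625,-.1805,.105,10)
```

```text
t 24.5 at [ 0.4626 -0.1793  0.1971] offset cm [ 0.01 -0.13  9.21] rot [ 0.001 -0.003  0.001] gap 0.048 gf 0.0 ft [-0.4  1.3  0.9]
```

>>> drive_tool:
  rot:
    - [0,0,0]
    - [0,0,0]
    - [0,0,0]
    - [0,0,0]
    - [0,0,0]
    - [0,0,0]
    - [0,0,0]
    - [0,0,0]
    - [0,0,0]
    - [0,0,0]
  offset:
    - [0,-0.1,2]
    - [0,-0.1,4]
    - [0,-0.1,5.5]
    - [0,-0.1,6]
    - [0,-0.1,6.6]
    - [0,-0.1,7.2]
    - [0,-0.1,7.6]
    - [0,-0.1,8]
    - [0,-0.1,8.2]
    - [0,-0.1,8.2]
  grip: [-0.1,-0.1,-0.1,-0.1,-0.1,-0.1,-0.1,-0.1,-0.1,-0.1]
  force: 20

```text
t: 25.5
eef_pos: [0.4631, -0.1817, 0.1171]
tool_rot: [-0.087, 0.996, 0.0, -0.0]
ft_force: [-0.2, -0.3, 0.6]
finger_gap: 0.0481
grasp_force: 0.0
```

>>> drive_tool:
  rot:
    - [0,0,0]
    - [0,0,0]
    - [0,0,0]
    - [0,0,0]
    - [0,0,0]
    - [0,0,0]
    - [0,0,0]
  offset:
    - [0,0,0.5]
    - [0,0,0.9]
    - [0,0,1.2]
    - [0,0,1.2]
    - [0,0,1.2]
    - [0,0,1.2]
    - [0,0,1.2]
  grip: [-0.1,-0.1,-0.1,1,1,1,1]
  force: 20

```text
t: 26.2
eef_pos: [0.4632, -0.1818, 0.1054]
tool_rot: [-0.087, 0.996, -0.0, 0.0]
ft_force: [-0.2, -0.1, 0.1]
finger_gap: 0.0315
grasp_force: 19.5
```

>>> drive_tool:
  rot:
    - [0,0,0]
    - [0,0,0]
    - [0,0,0]
    - [0,0,0]
    - [0,0,0]
    - [0,0,0]
    - [0,0,0]
    - [0,0,0]
    - [0,0,0]
    - [0,0,0]
    - [0,0,0]
    - [0,0,0]
  offset:
    - [0,0,-0.7]
    - [0,0,-1.5]
    - [0,0,-2.5]
    - [0,0,-3.5]
    - [0,0,-5]
    - [0,0,-6.5]
    - [0,0,-8]
    - [0,0,-9.5]
    - [0,0,-11]
    - [0,0,-12.5]
    - [0,0,-14.3]
    - [0,0,-15]
  grip: [1,1,1,1,1,1,1,1,1,1,1,1]
  force: 30

```text
t: 27.4
eef_pos: [0.464, -0.1822, 0.2577]
tool_rot: [-0.087, 0.996, -0.0, 0.002]
ft_force: [0.0, -1.3, -0.5]
finger_gap: 0.0307
grasp_force: 29.3
```

Run:
```python
from h import *
x,y=bar(-.12);go(x,y,.255,7.8)
```

```text
t 27.4 at [ 0.464  -0.1822  0.2577] offset cm [-20.51   2.41   0.35] rot [-0.001  0.004  0.038] gap 0.0307 gf 29.3 ft [ 0.  -1.3 -0.5]
```

>>> drive_tool:
  rot:
    - [0,0,0]
    - [0,0,0.01]
    - [0,0,0.02]
    - [0,0,0.03]
    - [0,0,0.038]
    - [0,0,0.038]
    - [0,0,0.038]
    - [0,0,0.038]
    - [0,0,0.038]
    - [0,0,0.038]
    - [0,0,0.038]
    - [0,0,0.038]
  offset:
    - [-2,0.3,0]
    - [-4,0.6,0]
    - [-6,0.9,0]
    - [-8,1.2,0]
    - [-10,1.5,0]
    - [-12.5,1.8,0]
    - [-15,2,0]
    - [-17,2.2,0]
    - [-19,2.4,0]
    - [-20.5,2.4,0]
    - [-20.6,2.4,0]
    - [-20.6,2.4,0]
  grip: [1,1,1,1,1,1,1,1,1,1,1,1]

```text
t: 28.6
eef_pos: [0.6614, -0.1225, 0.2548]
tool_rot: [-0.068, 0.998, -0.0, -0.001]
ft_force: [0.1, 0.3, -0.2]
finger_gap: 0.0307
grasp_force: 29.3
```

Run:
```python
from h import *
x,y=bar(-.12);go(x,y,.166,7.8)
cv2.imwrite("pics/s5.png",cv2.resize(cams.capture("scene")[90:290,200:450],None,fx=3,fy=3,interpolation=2))
```

```text
t 28.6 at [ 0.6614 -0.1225  0.2548] offset cm [-0.04 -0.04  8.88] rot [-0.    -0.001  0.   ] gap 0.0307 gf 29.3 ft [ 0.1  0.3 -0.2]
```

View pics/s5.png

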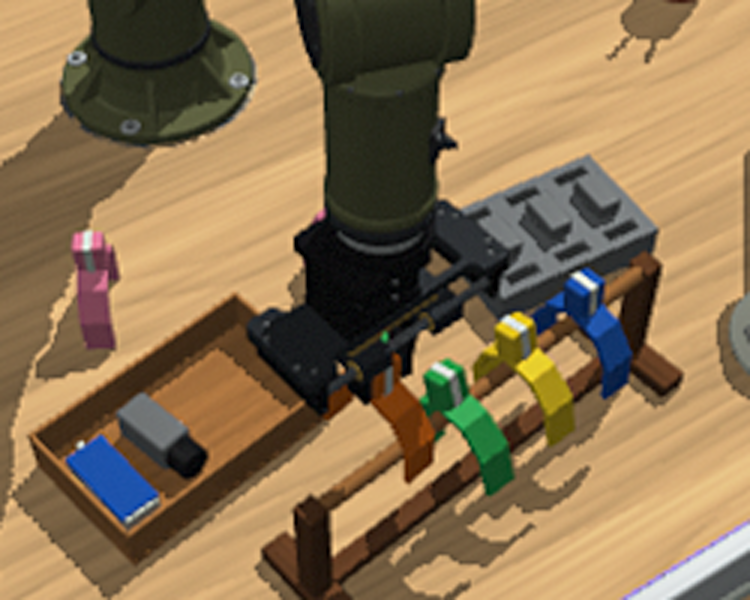

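Blue (585,290), yellow (518,335) and green (447,380) hang apart, and orange is held at (400,400) over the bar. The pill box and dispenser are still in the bin. I'll lower orange.

>>> drive_tool:
  rot:
    - [0,0,0]
    - [0,0,0]
    - [0,0,0]
    - [0,0,0]
    - [0,0,0]
    - [0,0,0]
    - [0,0,0]
    - [0,0,0]
    - [0,0,0]
    - [0,0,0]
    - [0,0,0]
    - [0,0,0]
  offset:
    - [0,0,1]
    - [0,0,2]
    - [0,0,3]
    - [0,0,4]
    - [0,0,5]
    - [0,0,6]
    - [0,0,7]
    - [0,0,7.6]
    - [0,0,8.1]
    - [0,0,8.5]
    - [0,0,8.8]
    - [0,0,8.8]
  grip: [1,1,1,1,1,1,1,1,1,1,1,1]

```text
t: 29.85
eef_pos: [0.6622, -0.1224, 0.1678]
tool_rot: [-0.068, 0.998, 0.0, 0.001]
ft_force: [-0.5, 1.0, -0.6]
finger_gap: 0.0311
grasp_force: 29.3
```

>>> drive_tool:
  rot:
    - [0,0,0]
    - [0,0,0]
    - [0,0,0]
  offset:
    - [0,0,0.15]
    - [0,0,0.3]
    - [0,0,0.3]
  grip: [1,1,1]

```text
t: 30.15
eef_pos: [0.6633, -0.1225, 0.167]
tool_rot: [-0.068, 0.998, -0.0, 0.002]
ft_force: [-0.8, -0.0, 9.2]
finger_gap: 0.0305
grasp_force: 29.2
```

>>> drive_tool:
  rot:
    - [0,0,0]
    - [0,0,0]
    - [0,0,0]
    - [0,0,0]
    - [0,0,0]
    - [0,0,0]
    - [0,0,0]
    - [0,0,0]
    - [0,0,0]
    - [0,0,0]
    - [0,0,0]
    - [0,0,0]
  offset:
    - [0,0,0]
    - [0,0,0]
    - [0,0,0]
    - [0,0,0]
    - [0,0,0]
    - [0,0,-1]
    - [0,0,-2.5]
    - [0,0,-4]
    - [0,0,-6]
    - [0,0,-8]
    - [0,0,-8.5]
    - [0,0,-8.5]
  grip: [0.2,0.0,-0.2,-0.2,-0.2,-0.2,-0.2,-0.2,-0.2,-0.2,-0.2,-0.2]

```text
t: 31.35
eef_pos: [0.6626, -0.1227, 0.2512]
tool_rot: [-0.068, 0.998, -0.0, 0.002]
ft_force: [-0.1, -0.6, -0.3]
finger_gap: 0.0517
grasp_force: 0.0
```

Run:
```python
from h import *
go(.476,-.003,.25,7.8); go(.476,-.003,.06,7.8)
```

```text
t 31.35 at [ 0.6626 -0.1227  0.2512] offset cm [16.86 14.39  0.06] rot [-0.001  0.003  0.   ] gap 0.0517 gf 0.0 ft [-0.1 -0.6 -0.3]
t 31.35 at [ 0.6626 -0.1227  0.2512] offset cm [16.92 14.4  19.06] rot [-0.001  0.003  0.   ] gap 0.0517 gf 0.0 ft [-0.1 -0.6 -0.3]
```

>>> drive_tool:
  rot:
    - [0,0,0]
    - [0,0,0]
    - [0,0,0]
    - [0,0,0]
    - [0,0,0]
    - [0,0,0]
    - [0,0,0]
    - [0,0,0]
    - [0,0,0]
    - [0,0,0]
    - [0,0,0]
    - [0,0,0]
  offset:
    - [3,1,0]
    - [7,3,0]
    - [11,7,0]
    - [14,11,0]
    - [16.9,14.4,0]
    - [16.9,14.4,3]
    - [16.9,14.4,6]
    - [16.9,14.4,9]
    - [16.9,14.4,12]
    - [16.9,14.4,15]
    - [16.9,14.4,18]
    - [16.9,14.4,19]
  grip: [-0.2,-0.2,0.5,1,1,1,1,1,1,1,1,1]

```text
t: 32.55
eef_pos: [0.4718, -0.0029, 0.0559]
tool_rot: [-0.068, 0.998, -0.0, -0.003]
ft_force: [-0.9, -0.5, -0.1]
finger_gap: 0.0006
grasp_force: 0.0
```

Run:
```python
from h import *
go(.476,-.003,.04,7.8)
im=cams.capture("scene");cv2.imwrite("pics/s6.png",cv2.resize(im[110:290,220:440],None,fx=3,fy=3,interpolation=2))
t=cams.capture("top");cv2.imwrite("pics/t6.png",t)
```

```text
t 32.55 at [ 0.4718 -0.0029  0.0559] offset cm [-0.43 -0.07  1.59] rot [-0.    -0.006  0.   ] gap 0.0006 gf 0.0 ft [-0.9 -0.5 -0.1]
```

View pics/s6.png

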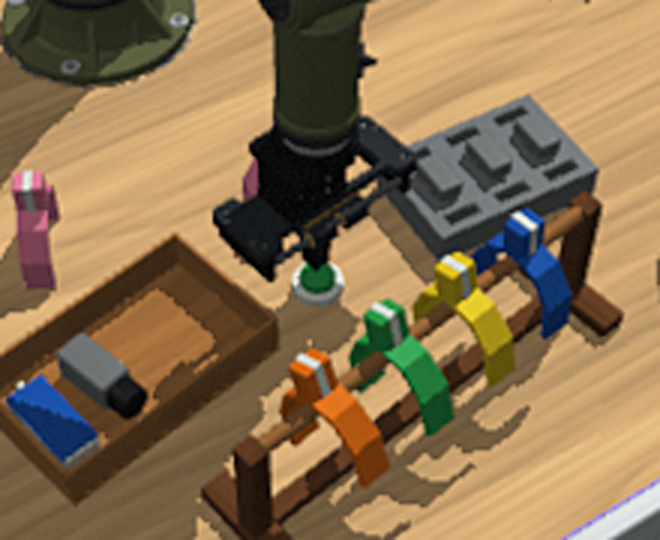

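All four bands hang upright and apart: orange (313,375), green (387,320), yellow (455,275), blue (523,230). The closed fingers are over the button at (318,275). I'll press gently.

>>> drive_tool:
  rot:
    - [0,0,0]
    - [0,0,0]
    - [0,0,0]
    - [0,0,0]
    - [0,0,0]
    - [0,0,0]
    - [0,0,0]
    - [0,0,0]
  offset:
    - [-0.3,0,0.3]
    - [-0.3,0,0.6]
    - [-0.3,0,0.9]
    - [-0.3,0,1.2]
    - [-0.3,0,1.5]
    - [-0.3,0,1.7]
    - [-0.3,0,1.9]
    - [-0.3,0,1.9]
  grip: [1,1,1,1,1,1,1,1]

```text
t: 33.45
eef_pos: [0.4778, -0.0022, 0.0402]
tool_rot: [-0.068, 0.998, 0.0, -0.0]
ft_force: [-1.2, 1.4, 1.9]
finger_gap: 0.0004
grasp_force: 0.9
```

>>> drive_tool:
  rot:
    - [0,0,0]
    - [0,0,0]
    - [0,0,0]
    - [0,0,0]
    - [0,0,0]
  offset:
    - [0,0,0.2]
    - [0,0,0.4]
    - [0,0,0.6]
    - [0,0,0.7]
    - [0,0,0.7]
  grip: [1,1,1,1,1]

```text
t: 33.95
eef_pos: [0.478, -0.0022, 0.0349]
tool_rot: [-0.068, 0.998, 0.001, -0.0]
ft_force: [-7.1, -0.6, 18.7]
finger_gap: 0.0009
grasp_force: 9.5
```

>>> drive_tool:
  rot:
    - [0,0,0]
    - [0,0,0]
    - [0,0,0]
    - [0,0,0]
    - [0,0,0]
    - [0,0,0]
    - [0,0,0]
    - [0,0,0]
    - [0,0,0]
    - [0,0,0]
    - [0,0,0]
    - [0,0,0]
  offset:
    - [0,0,0.1]
    - [0,0,0.1]
    - [0,0,-0.3]
    - [0,0,-0.8]
    - [0,0,-2]
    - [0,0,-4]
    - [0,0,-7]
    - [0,0,-10]
    - [0,0,-13]
    - [0,0,-16]
    - [0,0,-18]
    - [0,0,-18]
  grip: [1,1,1,1,1,1,1,1,1,1,1,1]

```text
t: 35.15
eef_pos: [0.4798, -0.0022, 0.2166]
tool_rot: [-0.068, 0.998, 0.0, 0.003]
ft_force: [0.4, -0.0, 0.0]
finger_gap: 0.0005
grasp_force: 0.0
```

Run:
```python
from h import *
im=cams.capture("scene");cv2.imwrite("pics/s7.png",cv2.resize(im[110:290,220:440],None,fx=3,fy=3,interpolation=2))
t=cams.capture("top");cv2.imwrite("pics/t7.png",cv2.resize(t[125:285,200:440],None,fx=3.33,fy=3.33,interpolation=2))
```

```text
(no output)
```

View pics/s7.png

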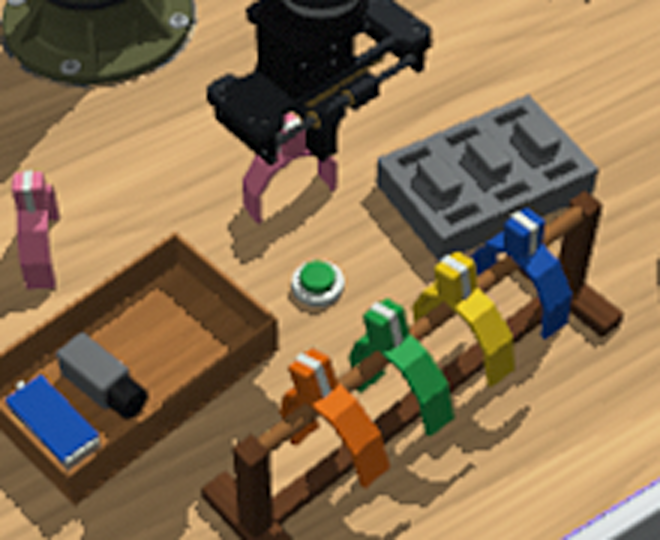

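View pics/t7.png

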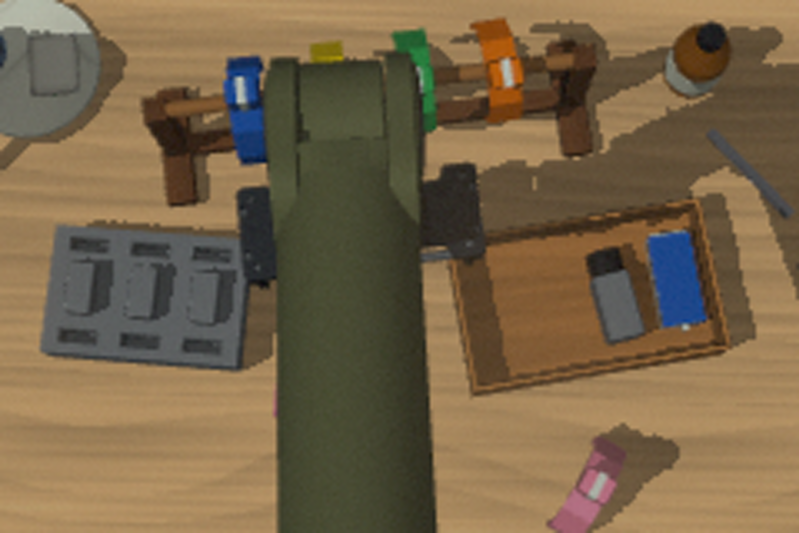

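Four bands hang straddling the bar (top view: blue (243,95), orange (503,72)). The button at (318,280) is up, the pill box and dispenser are in the bin, and the gripper is clear. I'll hand in.

```bash
python3 -c "
from station import arm
print(arm.finish_job())"
```

```text
the job is handed in; nothing more can be done
None
```

I handed the job in: the four bands present (blue, yellow, green and orange; red was absent) hang apart astride the bar, the lamp button was pressed down and released, and the last pictures show nothing else disturbed; the hand-in gave no verdict.

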